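Refit the spark-trap pot and open the extraction gate

ROBOT

A 6-joint arm with a two-finger parallel gripper is mounted at the origin on the work surface. World frame = base frame: x ahead of the robot, y to its left, z up, the work surface at z = 0. Lengths are in mm, angles in rad, forces in N, time in s.
With the tool pointing down it reaches from about 225 to 875 mm from the base axis. Payload 3.4 kg.
Tool frame: the origin (TCP) lies at the very end of the fingers, on their centre line; the grasp point (between the pads) lies 19 mm behind it; z points along the fingers, y is the direction in which the jaws open and shut (so a half turn about z gives the same grasp; the last joint's range is limited). The gripper opens to 85 mm and grips with 20 to 120 N. Pads are 22 mm wide; open, the fingers measure 114 mm over their backs; the gripper's body (76 mm by 85 mm) begins 54 mm behind the grasp point. The pads swing forward as they close: fully open they stand 13 mm farther back than shut.
Start: joints at [-1.287, 0.276, 1.505, -0, 1.361, -0.121], TCP at [226.457, -528.564, 231.328] pointing down, gripper open.
Joint ranges: [-2.89, 2.89], [-0.75, 2.08], [0.22, 2.7], [-1.18, 4.32], [0.11, 2.71], [-2.7, 2.7]. Speed limits (rad/s): [2.57, 2.57, 3.14, 3.14, 3.14, 3.14].

INTERFACE

Orientations are given as a unit quaternion [x, y, z, w].
In Python, from bench import readout, vision, job gives the robot as it stands. The module is installed in compiled form; this text tells all that it offers.
- The arm moves only by the shell command python3 -m pendant 'ROWS' [FORCE]. ROWS is JSON, a list of rows, each a list of 7 numbers: the opening, from 0 (shut) to 1 (fully open), then the shift along the tool's x, y, z in m, then the turn, a rotation vector about the tool's x, y, z in degrees. A call has 1 to 8 rows; each row shifts and turns the commanded pose from where the row before left it, along the tool's axes as they then stand; what a row does not reach is not made up. A row lasts 1/8 s, in which the tool goes at most 62.5 mm and 10.7 degrees, less where a joint would pass 70% of its speed; a pose out of reach is approached as far as the arm can. A call with a gripper value outside its range is refused whole. The fingers move at their own pace and stop on an object; FORCE is the grip in N (left out, the last holds). Time passes only in rows, so rows that do not move let the fingers close. It gives the time, the measured TCP pose, the force and the opening at its end, in the units of the state.
- readout.state(): the state, without advancing time (a new reading comes with each control period).
- vision.camera(name): name is "side" or "top"; returns a dict with "color" (384x512x3 uint8, blue, green, red), "fx", "fy", "cx", "cy" (pixels), "world_from_camera" (4x4, takes a point from camera to world coordinates). Camera axes: x right, y up, looking along -z (the intrinsics and any distortion apply to the point x, -y, -z); pixel columns grow to the right and rows downward; lengths in mm; the calibration is good to about 2 mm. A picture is of the moment at which its call begins. There is no depth.
- job.job_done(): hands the job in, once; it reports no verdict.
The state is a dict: "time": time; "qpos": joint angles; "joint_velocities": joint speeds; "tau": joint torques, N m; "tcp_pos": TCP position; "tool_rot": TCP orientation; "wrist_force": force on the tool from outside, world axes, zero at the start; "torque": the same for the moment, N m; "gripper_width": finger opening in mm.
Only numpy, scipy, OpenCV 4.12 (cv2) and the standard library are available. Lean on these libraries where they do the work, as an engineer would, in place of code of your own. Each camera call takes 0.05 s, during which the arm holds its last target. There are 200 camera calls.

TASK

Put the spark trap of the fume extractor back in service: stand the spark baffle in the dust pot, then lift the pot by its handle up into the trap's collar, twist it until its lugs drop into their lock, and let go. Then pull the blast gate fully open. Keep the pot upright, and leave everything else on the bench where it is.

Things in the scene. Friction and masses are not known exactly. Their poses are not given: they have to be found in the camera images.
- trap: Fixed bench fume extractor. Origin on the bench straight below the axis of the spark trap: a grey upright cylinder, 132 mm across (flange 152), 206 to 386 mm above the bench, a slot hood on its +x side. A duct leads along -y from it through the blast gate to the grey fan cabinet (415 mm high, x -80 to 260, from y -240 mm). Only bench lies below the trap, where its open collar hangs.
- collar (a point): Centre of the collar's open underside, on the trap's axis, 170 mm above the bench; axes as the trap's. The steel collar has outer radius 66 mm, is 36 mm high; inside, the bore radius is 52.5 mm at the ledges, 60 above them. Three upright lug slots, 23 mm wide, lie at 115, 235 and 355 deg about z (from x towards y). A rubber seal ring on weak springs (1 to 2 N) bears on the pot's rim.
- rib_enter (a point): Single white rib on the collar's outside and on the flange over it, at 115 deg: the pot enters from below with its handle pointing this way. Push up until the lugs' undersides are 8 to 16 mm above the collar's underside (higher stops hard), the pot's underside 58 to 50 mm below it. To one side (clockwise from above) each slot has a wall.
- rib_lock (a point): Middle of a pair of white ribs on the collar and flange, at 160 deg: the handle points here when locked, twisted 45 deg counter-clockwise as seen from above. On the way lugs pass over ledges 8 mm above the collar's underside; there they drop 3 mm into notches (floor 5 mm above the underside, 2.7 deg of play either way), with a stop wall behind.
- grip_enter (a point): Where the middle of the pot's grip is when the lugs stand in line with the slots and the pot's rim is level with the collar's underside: 125 mm from the trap's axis in the direction of the single rib.
- grip_home (a point): Where the middle of the pot's grip comes to rest when the pot is locked: 125 mm from the trap's axis in the direction of the pair of ribs; the pot's underside is then 61 mm below the collar's underside.
- pot: Loose aluminium dust pot, open at the top: outer radius 50 mm, wall 4, floor 4, height 80, about 0.2 kg. Origin: centre of its underside, z up. A black bar handle points along its own -x. Three steel lugs, 16 mm wide, 66 to 71 mm above the underside, out to radius 57.5: one above the handle, the others 120 deg either way.
- pot_grip (a point): Middle of the pot's straight flat-sided grip: 125 mm from the pot's axis, 38 mm above its underside. The grip runs along the pot's x from 77 to 175 mm from the axis, 20 mm wide, 26 mm high (25 to 51 mm above the underside).
- pot_rim (a point): Centre of the pot's mouth, level with its rim, 80 mm above the underside.
- baffle: Loose spark baffle: a perforated steel disc of radius 40 mm, 25 to 28 mm above its underside, on three short legs, with a thin stem topped by a dark knob, 22 mm across, 72 to 90 mm above the underside; about 0.08 kg. Origin: centre between the feet; z up. In the pot it stands on the pot's floor, its knob's top 14 mm above the rim.
- baffle_knob (a point): Centre of the baffle's knob, 81 mm above its underside.
- gate (a joint): Blast gate in the duct, 140 mm from the trap's axis: 0 shut, 0.085 m fully open (end stop). The plate is pulled out along the trap's -x; it slides with about 3 N of friction and stays where it is left. It may stand a little open at first.
- gate_tab (a point): Grip point in the gate's black pull tab, 310 mm above the bench: 14 mm wide (trap's y), 26 long (x), from 282 to 328 mm above the bench, free at the top. With the gate shut it is at x -94, y -140 mm in the trap's frame; the gate's frame (122 mm square, top 356 mm above the bench) begins 33 mm behind it.
- wire_brush: Cleaning brush with a wooden handle lying on the bench, a bystander.
- chip_hammer: Hammer lying on the bench, a bystander.
- tip_tin: Plain steel tin, 72 mm in diameter, 75 mm high, no lugs and no handle, a bystander.
- spray_can: Grey spray can, 66 mm in diameter, 190 mm high, a bystander.
- magnet_square: Red magnetic welding square lying flat, 95 mm legs, 16 mm high, a bystander.
- gas_nozzle: Copper torch nozzle standing on the bench, 27 mm in diameter, 75 mm high, a bystander.
- angle_offcut: Offcut of steel angle, 110 x 40 x 40 mm, a bystander.
Things that resemble listed ones, but are neither listed nor needed, are in the scene too. Leave any blue look-alike of the baffle alone.

How it is judged (in metres and radians):
On the way, in this order (a step that is already met when the one before it is completed fails the run):
1. the baffle stands on its feet in the pot, let go (horizontal distance between baffle and pot below 0.012 m and z of baffle in the frame of pot below 0.008 m and angle between baffle's own z axis and vertical below 0.12 rad and contact force between the fingers and baffle below 0.2 N), for 0.2 s.
2. the pot hangs locked in the collar, its lugs in the notches, let go (horizontal distance between pot and collar below 0.005 m and distance between pot_grip and grip_home below 0.011 m and z of pot_rim in the frame of collar between 0.0165 and 0.0208 m and angle between pot's own z axis and vertical below 0.04 rad and contact force between the fingers and pot below 0.2 N), for 0.3 s.
3. the blast gate is pulled fully open (value of joint gate above 0.078 m), for 0.2 s.
At the end, for the whole second after the job is handed in: The pot hangs at rest, let go, in the collar, upright within 2 deg, centred within 5 mm, grip within 11 mm of grip_home, rim 16.5 to 20.8 mm above the collar's underside; the baffle stands in the pot within 12 mm of its middle and 7 deg of upright; the gate is 78 mm open or more (horizontal distance between pot and collar below 0.005 m and distance between pot_grip and grip_home below 0.011 m and z of pot_rim in the frame of collar between 0.0165 and 0.0208 m and angle between pot's own z axis and vertical below 0.04 rad and linear speed of pot below 0.02 m/s and horizontal distance between baffle and pot below 0.012 m and z of baffle in the frame of pot below 0.008 m and angle between baffle's own z axis and vertical below 0.12 rad and value of joint gate above 0.078 m); the robot touches nothing.
It fails at once if the pot is tipped by more than 25 degrees (angle between pot's own z axis and vertical above 0.44 rad).
It fails at once if something else on the bench is shifted by more than 30 mm (distance of any of wire_brush, chip_hammer, tip_tin, spray_can, magnet_square, gas_nozzle, angle_offcut from where it was at the start of the episode above 0.03 m).
It also fails if it takes over 70 s, if anything falls off the work surface, if the arm or the gripper's body presses on something with over 40 N, if the wrist force passes 120 N, or if a joint passes its speed limit or range.

## Working session

There is one attempt and no reset: what is moved stays moved. The work goes in short steps, Python scripts to look and compute and a shell command to move; the robot and the scene stay as the last step left them, time stands still between calls to the robot, and variables do not carry over. Pictures are saved under pics/ and viewed, about 8 in all and at most 12, crops included, and the job is handed in when it is done.

```bash
mkdir -p pics
cat > h.py <<'E'
import numpy as np,cv2
from bench import readout,vision,job
from scipy.spatial.transform import Rotation as R
def ray(c,u,v):
    M=np.array(c["world_from_camera"]);d=np.array([(u-c["cx"])/c["fx"],-(v-c["cy"])/c["fy"],-1.])
    return M[:3,3],M[:3,:3]@d
def onz(c,u,v,z):
    o,d=ray(c,u,v);return o+d*(z-o[2])/d[2]
def proj(c,p):
    M=np.array(c["world_from_camera"]);q=M[:3,:3].T@(np.array(p,float)-M[:3,3])
    return c["cx"]+c["fx"]*q[0]/-q[2],c["cy"]-c["fy"]*q[1]/-q[2]
def tri(c1,a,c2,b):
    o1,d1=ray(c1,*a);o2,d2=ray(c2,*b)
    A=np.stack([d1,-d2],1);t=np.linalg.lstsq(A,o2-o1,rcond=None)[0]
    p,q=o1+t[0]*d1,o2+t[1]*d2;return (p+q)/2,np.linalg.norm(p-q)
E
python3 - <<'E'
from h import *
for n in("top","side"):
    c=vision.camera(n);cv2.imwrite(f"pics/{n}0.png",cv2.resize(c["color"],(800,600),interpolation=cv2.INTER_CUBIC))
    print(n,c["fx"],c["fy"],c["cx"],c["cy"],[k for k in c],np.round(c["world_from_camera"],3).tolist())
s=readout.state();print(s["tcp_pos"],s["tool_rot"],s["wrist_force"],s["gripper_width"])
E
```

```text
top 352.27396714036286 352.27396714036286 256.08312361198324 192.846390224638 ['color', 'fx', 'fy', 'cx', 'cy', 'world_from_camera'] [[0.0, 0.986, -0.164, 423.075], [-1.0, 0.001, 0.004, 93.807], [0.004, 0.164, 0.986, 1248.64], [0.0, 0.0, 0.0, 1.0]]
side 410.31568910078875 410.31568910078875 250.72344906223893 191.03258471255018 ['color', 'fx', 'fy', 'cx', 'cy', 'world_from_camera'] [[-0.553, -0.709, 0.439, 1023.929], [0.833, -0.464, 0.3, 408.475], [-0.009, 0.531, 0.847, 1034.594], [0.0, 0.0, 0.0, 1.0]]
[ 226.30779091 -528.06793191  230.52251769] [ 9.79581740e-01  2.01044521e-01 -8.31723850e-05 -8.41360689e-04] [-0.13784642  0.52310589  0.94397644] 85.41522378879905
```

View pics/top0.png

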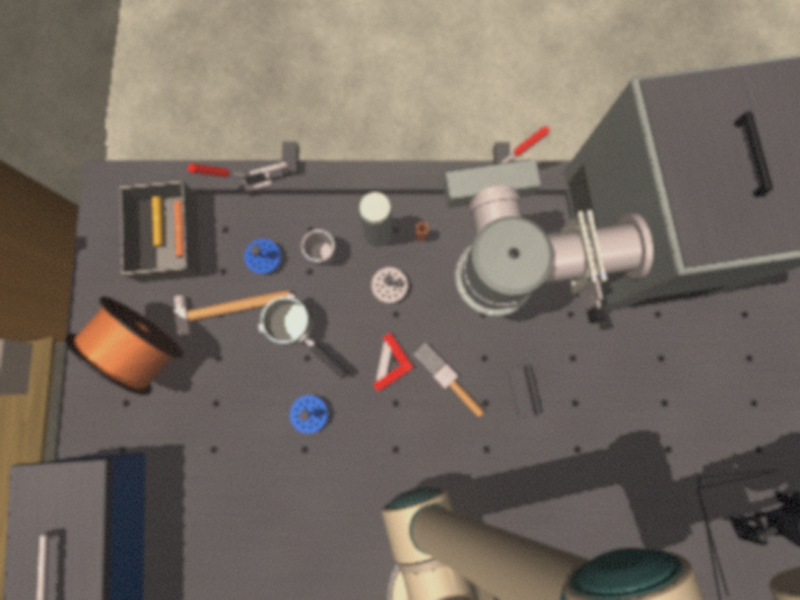

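View pics/side0.png

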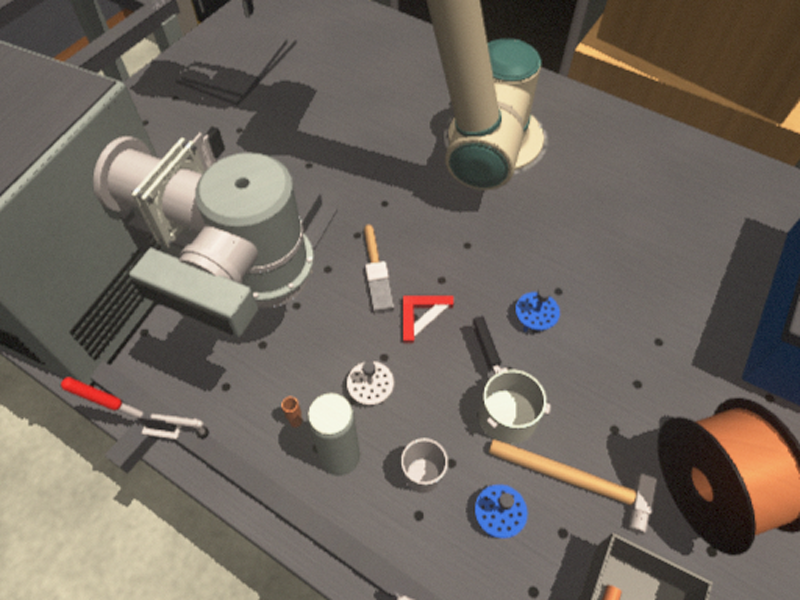

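Run:
```python
from h import *
P=[]
for n,bs in(("top",[(280,85),(160,150)]),("side",[(55,80),(205,190)])):
    c=vision.camera(n)["color"]
    for x,y in bs: P.append(cv2.resize(c[y:y+120,x:x+160],(400,300),interpolation=cv2.INTER_CUBIC))
cv2.imwrite("pics/comp.png",np.vstack([np.hstack(P[:2]),np.hstack(P[2:])]))
```

```text
(no output)
```

View pics/comp.png

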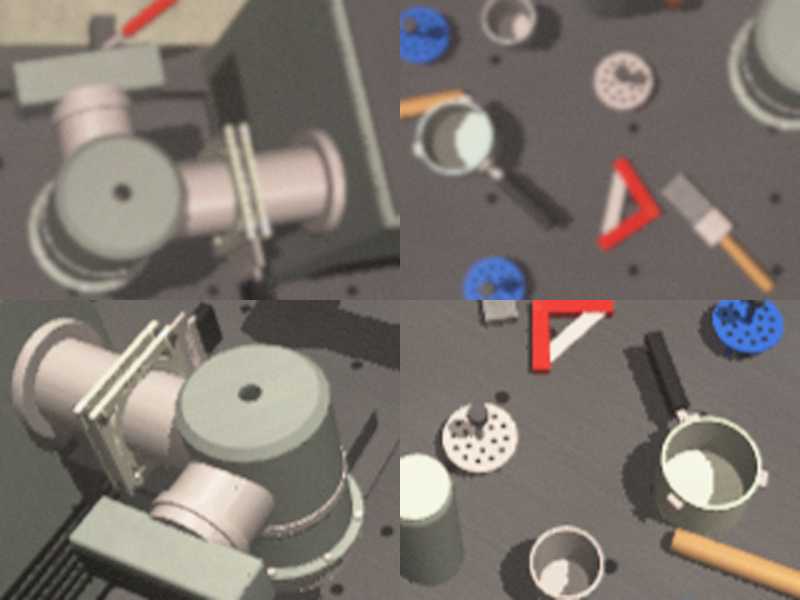

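Run:
```python
from h import *
t=vision.camera("top");s=vision.camera("side")
p=lambda *a:print(*[np.round(x,1) for x in a])
p(*tri(t,(328.8,161.8),s,(155,116.8)))
b=tri(t,(249.2,182.4),s,(237,244.8));p(*b);p(onz(t,249.2,182.4,28),onz(s,237,244.8,28))
p(onz(s,236.2,234.8,88))
p(*tri(t,(181.6,203.6),s,(329.8,255.6)))
p(onz(t,181.6,203.6,80),onz(s,329.8,255.6,80))
p(*tri(t,(222.4,236.4),s,(306.6,206)))
# hood top edges yaw
a,b=[onz(t,280+x/2.5,85+y/2.5,280) for x,y in((20,105),(164,85))];d=b-a;p(np.degrees(np.arctan2(d[0],-d[1])))
a,b=[onz(t,280+x/2.5,85+y/2.5,280) for x,y in((14,65),(160,45))];d=b-a;p(np.degrees(np.arctan2(d[0],-d[1])))
p(*tri(t,(280+257/2.5,85+275/2.5),s,(55+205/2.5,80+12/2.5)))
```

```text
[645.2 -92.5 386.6] 1.4
[663.4 113.7  24.4] 1.6
[663.1 112.9  28. ] [664.3 115.5  28. ]
[663.9 115.4  88. ]
[580.  339.4  78.8] 3.0
[580.4 337.8  80. ] [579.9 340.8  80. ]
[470.1 209.2  44.6] 13.7
8.3
8.3
[ 565.2 -236.3  340.7] 11.0
```

Run:
```python
from h import *
t=vision.camera("top");s=vision.camera("side")
p=lambda *a:print(*[np.round(x,1) for x in a])
p("can",onz(t,240,132.5,190),onz(s,330*.64,415*.64,190)); p("nozzle",onz(t,270,147,75))
C=np.array([580.2,339.3])
for n,c,(x0,y0,x1,y1) in(("t",t,(196,212,235,245)),("s",s,(295,198,322,236))):
    g=c["color"][y0:y1,x0:x1].max(2)
    m=(g<(58 if n=="t" else 45)).astype(np.uint8);k,l,st,ce=cv2.connectedComponentsWithStats(m);i=1+st[1:,4].argmax();print(n,st[i],np.percentile(g,[5,20,50]))
    v,u=np.where(l==i);q=np.stack([onz(c,a+x0,b+y0,45)[:2] for a,b in zip(u,v)])
    r=cv2.minAreaRect(q.astype(np.float32));mm=q.mean(0)-C;w=np.linalg.svd(q-q.mean(0))[2][0]
    p(r[0],r[1],"axis",np.degrees(np.arctan2(w[1],w[0])),"dir from C",np.degrees(np.arctan2(mm[1],mm[0])),np.hypot(*mm))
```

```text
Traceback (most recent call last):
numpy._core._exceptions._UFuncNoLoopError: ufunc 'multiply' did not contain a loop with signature matching types (dtype('<U3'), dtype('float64')) -> None
```

```bash
python3 -m pendant '[[0.55,0,0,0,0,0,-10],[0.55,0,0,0,0,0,-10],[0.55,0,0,0,0,0,-10],[0.55,0,0,0,0,0,-10]]' 40; python3 -c "
from h import *
s=readout.state();print(np.round(s['tcp_pos'],1),s['gripper_width'],R.from_quat(s['tool_rot']).as_matrix()[:,0].round(3))"
```

```text
time: 0.9
tcp_pos: [226.5, -528.5, 231.3]
tool_rot: [0.85, 0.526, -0.0, 0.0]
wrist_force: [-0.1, -0.4, 0.2]
gripper_width: 46.8
[ 226.5 -528.5  231.3] 46.797911215225746 [ 0.446  0.895 -0.   ]
```

```bash
cat >> h.py <<'E'
p=lambda *a:print(*[x if isinstance(x,str) else np.round(x,1) for x in a])
E
python3 - <<'E'
from h import *
t=vision.camera("top");s=vision.camera("side")
p("can",onz(t,240,132.5,190),onz(s,330*.64,415*.64,190)); p("nozzle",onz(t,270,147,75))
C=np.array([580.2,339.3])
for n,c,(x0,y0,x1,y1) in(("t",t,(196,212,235,245)),("s",s,(295,198,322,236))):
    g=c["color"][y0:y1,x0:x1].max(2)
    m=(g<(58 if n=="t" else 45)).astype(np.uint8);k,l,st,ce=cv2.connectedComponentsWithStats(m);i=1+st[1:,4].argmax();print(n,st[i],np.percentile(g,[5,20,50]))
    v,u=np.where(l==i);q=np.stack([onz(c,a+x0,b+y0,45)[:2] for a,b in zip(u,v)])
    r=cv2.minAreaRect(q.astype(np.float32));mm=q.mean(0)-C;w=np.linalg.svd(q-q.mean(0))[2][0]
    p(r[0],r[1],"axis",np.degrees(np.arctan2(w[1],w[0])),"dir from C",np.degrees(np.arctan2(mm[1],mm[0])),np.hypot(*mm))
E
```

```text
can [790.6 139.7 190. ] [793.9 143.6 190. ]
nozzle [778.4  40.8  75. ]
t [14 14  1  1  1] [ 64.3  78.  105. ]
[508.2 245.7] [0. 0.] axis 0.0 dir from C -127.6 118.1
s [14 24  3  7  9] [48.  66.  84.5]
[514.4 251.8] [18.5  3.8] axis 45.7 dir from C -127.1 109.3
```

```bash
python3 - <<'E'
from h import *
t=vision.camera("top");s=vision.camera("side")
C=np.array([580.2,339.3])
for n,c,(x0,y0,x1,y1),th in(("t",t,(196,212,235,245),80),("t",t,(196,212,235,245),88),("s",s,(295,198,322,236),62),("s",s,(295,198,322,236),70)):
    g=c["color"][y0:y1,x0:x1].max(2)
    m=(g<th).astype(np.uint8);k,l,st,ce=cv2.connectedComponentsWithStats(m);i=1+st[1:,4].argmax();print(n,st[i])
    v,u=np.where(l==i);q=np.stack([onz(c,a+x0,b+y0,45)[:2] for a,b in zip(u,v)])
    r=cv2.minAreaRect(q.astype(np.float32));mm=q.mean(0)-C;w=np.linalg.svd(q-q.mean(0))[2][0]
    p(r[0],r[1],"axis",np.degrees(np.arctan2(w[1],w[0])),"dir from C",np.degrees(np.arctan2(mm[1],mm[0])),np.hypot(*mm))
E
python3 -m pendant '[[0.55,0,0,0,0,0,-10],[0.55,0,0,0,0,0,-10],[0.55,0.02,-0.03,0,0,0,-10],[0.55,0.03,-0.03,0,0,0,-10],[0.55,0.03,-0.03,0,0,0,-10],[0.55,0.02,-0.02,0,0,0,-5]]'
```

```text
t [  3   0  29  29 267]
[508.5 239.2] [131.2  34.6] axis -136.1 dir from C -126.3 127.1
t [  2   0  31  30 356]
[506.2 241.8] [135.9  43.8] axis -135.5 dir from C -127.3 127.2
s [  8   7  17  31 113]
[500.8 241.5] [94.7 23.8] axis 49.6 dir from C -127.9 119.5
s [  1   5  24  33 359]
[503.3 237.2] [98.6 44.2] axis 45.9 dir from C -128.6 124.8
time: 1.85
tcp_pos: [104.0, -442.5, 231.5]
tool_rot: [0.513, 0.858, -0.0, -0.0]
wrist_force: [-0.4, -1.2, -0.2]
gripper_width: 47.0
```

```bash
python3 -m pendant '[[0.55,0.019,0.043,0,0,0,0],[0.55,0.019,0.043,0,0,0,0],[0.55,0.019,0.043,0,0,0,0],[0.55,0.019,0.043,0,0,0,0],[0.55,0.019,0.043,0,0,0,0],[0.55,0.019,0.043,0,0,0,0],[0.55,0.019,0.043,0,0,0,0],[0.55,0.019,0.043,0,0,0,0]]'
python3 -m pendant '[[0.55,0.019,0.043,0,0,0,0],[0.55,0.019,0.043,0,0,0,0],[0.55,0.019,0.043,0,0,0,0],[0.55,0.019,0.043,0,0,0,0],[0.55,0,0.05,0,0,0,0],[0.55,0,0.05,0,0,0,0],[0.55,0,0.05,0,0,0,0],[0.55,0,0.04,0,0,0,0]]'
```

```text
time: 2.85
tcp_pos: [337.3, -146.3, 231.7]
tool_rot: [0.515, 0.857, -0.0, 0.001]
wrist_force: [0.6, -0.3, -0.1]
gripper_width: 47.2
time: 3.85
tcp_pos: [621.3, 91.7, 231.0]
tool_rot: [0.514, 0.858, 0.0, 0.0]
wrist_force: [0.1, -0.8, 0.0]
gripper_width: 46.8
```

```bash
python3 -m pendant '[[0.55,0,0.048,0,0,0,0],[0.55,0,0,0.05,0,0,0],[0.55,0,0,0.05,0,0,0],[0.55,0,0,0.02,0,0,0]]'
python3 - <<'E'
from h import *
P=[]
T=readout.state()["tcp_pos"]
for n,(x,y) in (("top",(200,130)),("side",(190,180))):
    c=vision.camera(n);I=cv2.resize(c["color"][y:y+100,x:x+100],(400,400),interpolation=cv2.INTER_CUBIC)
    u,v=proj(c,T);cv2.circle(I,(int((u-x)*4),int((v-y)*4)),2,(0,255,0),1);P.append(I)
cv2.imwrite("pics/knob.png",np.hstack(P));p(T)
E
```

```text
time: 4.35
tcp_pos: [659.8, 113.2, 107.4]
tool_rot: [0.515, 0.857, -0.002, -0.003]
wrist_force: [0.9, -0.3, 0.4]
gripper_width: 46.7
[659.8 113.2 107.4]
```

View pics/knob.png

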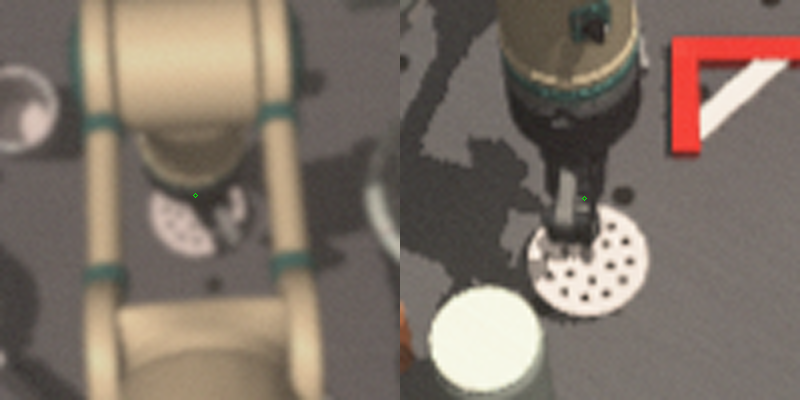

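```bash
python3 -m pendant '[[0.55,0,0,0.025,0,0,0],[0.55,0,0,0.018,0,0,0],[0.1,0,0,0,0,0,0],[0.1,0,0,0,0,0,0],[0.1,0,0,0,0,0,0],[0.1,0,0,0,0,0,0]]' 40
```

```text
time: 5.2
tcp_pos: [662.2, 113.2, 68.9]
tool_rot: [0.514, 0.858, 0.0, 0.0]
wrist_force: [0.5, -0.5, -0.4]
gripper_width: 20.1
```

```bash
python3 -m pendant '[[0.1,0,0,-0.03,0,0,0],[0.1,0,0,-0.05,0,0,0],[0.1,0,0,-0.05,0,0,0],[0.1,0.04,0.006,0,0,0,0],[0.1,0.05,0.007,0,0,0,0],[0.1,0.05,0.007,0,0,0,0],[0.1,0.05,0.007,0,0,0,0],[0.1,0.04,0.006,0,0,0,0]]' 40
python3 -m pendant '[[0.1,0.008,0.002,0,0,0,0],[0.1,0,0,0,0,0,0]]'
python3 - <<'E'
from h import *
P=[]
T=readout.state()["tcp_pos"]
for n,(x,y) in (("top",(140,150)),("side",(270,170))):
    c=vision.camera(n);I=cv2.resize(c["color"][y:y+120,x:x+120],(400,400),interpolation=cv2.INTER_CUBIC)
    k=400/120
    u,v=proj(c,T+[0,0,-43]);cv2.circle(I,(int((u-x)*k),int((v-y)*k)),2,(0,255,0),1);P.append(I)
cv2.imwrite("pics/overpot.png",np.hstack(P));p(T)
E
```

```text
time: 6.2
tcp_pos: [581.4, 333.4, 198.7]
tool_rot: [0.513, 0.858, 0.0, 0.0]
wrist_force: [-0.6, -1.0, -1.4]
gripper_width: 20.8
time: 6.45
tcp_pos: [580.3, 339.5, 198.3]
tool_rot: [0.513, 0.858, -0.0, 0.0]
wrist_force: [-0.0, 0.2, -0.5]
gripper_width: 20.7
[580.3 339.5 198.3]
```

View pics/overpot.png

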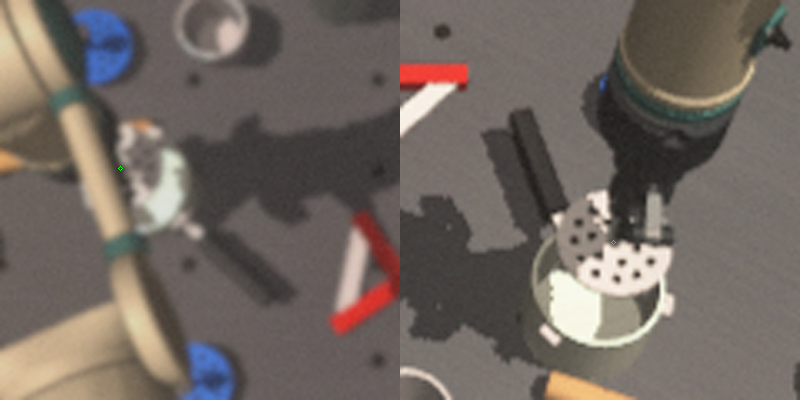

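```bash
python3 -m pendant '[[0.1,0,0,0.025,0,0,0],[0.1,0,0,0.025,0,0,0],[0.1,0,0,0.02,0,0,0],[0.1,0,0,0.02,0,0,0],[0.1,0,0,0.02,0,0,0],[0.1,0,0,0.014,0,0,0],[0.1,0,0,0,0,0,0]]'
```

```text
time: 7.42
tcp_pos: [580.7, 338.4, 73.7]
tool_rot: [0.514, 0.858, -0.0, -0.0]
wrist_force: [0.1, 0.2, -0.3]
gripper_width: 20.5
```

```bash
python3 -m pendant '[[0.4,0,0,0,0,0,0],[0.4,0,0,0,0,0,0],[0.4,0,0,0,0,0,0],[0.4,0,0,-0.03,0,0,0],[0.4,0,0,-0.05,0,0,-10],[0.4,0,0,-0.04,0,0,-10],[0.4,0,0,0,0,0,-10],[0.4,0,0,0,0,0,-10]]'
```

```text
time: 8.43
tcp_pos: [580.5, 339.7, 195.7]
tool_rot: [0.186, 0.983, 0.001, 0.001]
wrist_force: [0.5, 0.2, 0.9]
gripper_width: 34.0
```

```bash
python3 -m pendant '[[0.5,0,0,0,0,0,-10.5],[0.5,0,0,0,0,0,-10.5],[0.5,0,0,0,0,0,-10.5],[0.5,0,0,0,0,0,-10.5],[0.5,0,0,0,0,0,-10.5],[0.5,0,0,0,0,0,-10.5],[0.5,0,0,0,0,0,-10.3]]'
python3 -m pendant '[[0.5,0.05,0,0,0,0,0],[0.5,0.05,0,0,0,0,0],[0.5,0.04,0,0,0,0,0],[0.5,0,0,0.05,0,0,0],[0.5,0,0,0.05,0,0,0],[0.5,0,0,0,0,0,0]]'
python3 - <<'E'
from h import *
P=[]
S=readout.state();T=S["tcp_pos"];x=R.from_quat(S["tool_rot"]).as_matrix();p(T,np.degrees(np.arctan2(x[1,0],x[0,0])))
for n,(x,y) in (("top",(150,170)),("side",(270,180))):
    c=vision.camera(n);I=cv2.resize(c["color"][y:y+100,x:x+100],(400,400),interpolation=cv2.INTER_CUBIC)
    k=4
    u,v=proj(c,[T[0],T[1],51]);cv2.circle(I,(int((u-x)*k),int((v-y)*k)),2,(0,255,0),1);P.append(I)
cv2.imwrite("pics/handle.png",np.hstack(P))
E
```

```text
time: 9.3
tcp_pos: [580.2, 339.6, 194.5]
tool_rot: [-0.437, 0.899, -0.0, 0.0]
wrist_force: [0.5, -0.7, -0.2]
gripper_width: 42.8
time: 10.05
tcp_pos: [490.0, 228.9, 91.6]
tool_rot: [-0.434, 0.901, 0.001, -0.004]
wrist_force: [-0.5, 0.1, 0.8]
gripper_width: 42.4
[490.  228.9  91.6] -128.5
```

View pics/handle.png

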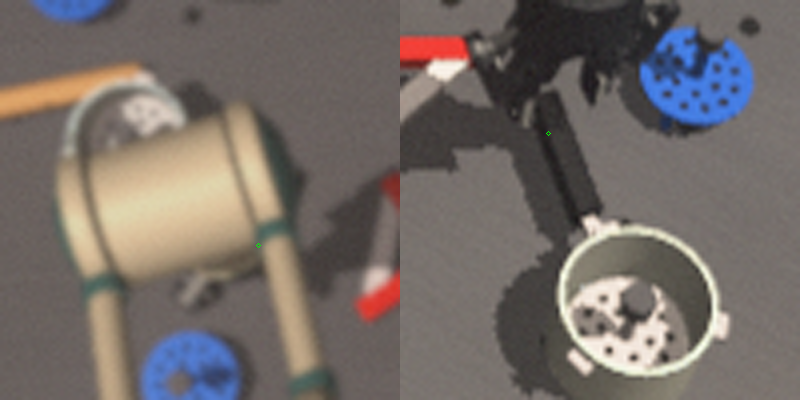

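Run:
```python
from h import *
c=vision.camera("side");C=np.array([580.2,339.3])
x0,y0=270,180
g=cv2.resize(c["color"][y0:y0+100,x0:x0+100],(400,400),interpolation=cv2.INTER_CUBIC).max(2)
for r in (110,125,140,155,170,185,200): print(r,g[r,110:230:4])
for a in ((153,97),(163,133),(193,212)):
    q=onz(c,x0+a[0]/4,y0+a[1]/4,51)[:2]-C;p(q,np.hypot(*q),np.degrees(np.arctan2(q[1],q[0])))
```

```text
110 [ 39  40  45  67 110 106  59  37  51  51  53  52  44  53  91 111 116 118
 120 117 111 112 114 117 117 118 116 119 115 100]
125 [ 65  61  70  89  97  71  47  34  36  47  54  53  52  56  62  77 114 123
 118 120 118 117 116 117 121 118 117 117 118 117]
140 [ 65  68  66  63  68  65  69  52  37  36  44  64  64  64  65  62  62 107
 121 123 122 122 120 121 120 120 119 119 117 116]
155 [103  78  68  65  67  66  66  65  62  41  32  38  58  64  64  64  64  55
  78 120 120 121 119 121 121 123 121 123 123 120]
170 [118 104  74  69  69  68  66  65  66  68  56  39  35  47  63  64  63  64
  64  66 116 121 118 119 119 122 120 124 121 122]
185 [121 124 120  95  69  66  66  66  69  70  67  56  40  34  41  61  59  65
  63  60  59  82 116 125 123 122 123 123 119 121]
200 [123 119 120 118  90  72  69  69  68  70  69  69  67  51  38  34  51  67
  68  63  62  59  65 108 124 124 124 123 122 124]
[-117.  -121.7] 168.8 -133.9
[ -95.9 -102. ] 140.0 -133.2
[-54.3 -56.2] 78.2 -134.0
```

```bash
python3 -m pendant '[[0.5,-0.002,0.0115,0,0,0,5.3],[0.5,0,0,0.03,0,0,0],[0.5,0,0,0.03,0,0,0],[0.5,0,0,0.015,0,0,0],[0.5,0,0,0,0,0,0]]'
python3 - <<'E'
from h import *
S=readout.state();T=S["tcp_pos"];x=R.from_quat(S["tool_rot"]).as_matrix();p(T,np.degrees(np.arctan2(x[1,0],x[0,0])),S["wrist_force"])
E
```

```text
time: 10.82
tcp_pos: [485.9, 238.8, 19.6]
tool_rot: [-0.392, 0.92, -0.0, 0.0]
wrist_force: [-0.1, -0.5, 0.8]
gripper_width: 42.8
[485.9 238.8  19.6] -133.8 [-0.1 -0.5  0.8]
```

```bash
python3 -m pendant '[[0.3,0,0,0,0,0,0],[0.1,0,0,0,0,0,0],[0.1,0,0,0,0,0,0],[0.1,0,0,0,0,0,0],[0.1,0,0,0,0,0,0]]' 80
python3 -m pendant '[[0.1,0,0,-0.01,0,0,0],[0.1,0,0,-0.02,0,0,0],[0.1,0,0,-0.02,0,0,0],[0.1,0,0,0,0,0,0]]' 110
python3 - <<'E'
from h import *
S=readout.state();T=S["tcp_pos"];x=R.from_quat(S["tool_rot"]).as_matrix();p(T,np.degrees(np.arctan2(x[1,0],x[0,0])),S["wrist_force"],S["torque"])
P=[]
for n,(x,y) in (("top",(150,170)),("side",(270,170))):
    c=vision.camera(n);P.append(cv2.resize(c["color"][y:y+100,x:x+100],(400,400),interpolation=cv2.INTER_CUBIC))
cv2.imwrite("pics/lift.png",np.hstack(P))
E
```

```text
time: 11.45
tcp_pos: [486.3, 239.0, 20.2]
tool_rot: [-0.392, 0.92, -0.0, 0.001]
wrist_force: [-1.0, -0.6, 6.5]
gripper_width: 19.1
time: 11.95
tcp_pos: [485.7, 238.6, 70.2]
tool_rot: [-0.392, 0.92, -0.0, 0.001]
wrist_force: [0.1, 0.5, -2.2]
gripper_width: 18.6
[485.7 238.6  70.2] -133.8 [ 0.1  0.5 -2.2] [-0.2  0.3 -0. ]
```

View pics/lift.png

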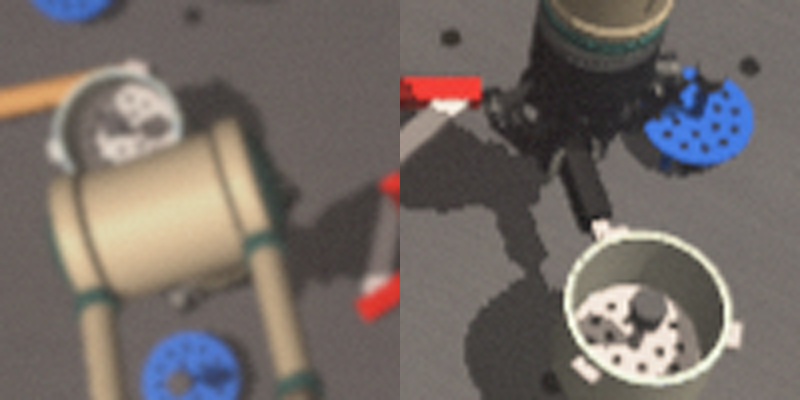

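Run:
```python
from h import *
c=vision.camera("side");t=vision.camera("top")
S=readout.state();T=S["tcp_pos"];X=R.from_quat(S["tool_rot"]).as_matrix()
q=onz(c,332.2,247.2,130);p(q,X.T@(q-T))
p(onz(c,332.2,247.2,125)) 
p(tri(t,(150+117/4,170+128/4),c,(332.2,247.2)))
# lugs: visible ones in side view at lug mid height 50+68.5
for a in((603,229),(586,370),(735,333)):
    l=onz(c,270+(a[0]-400)/4,170+a[1]/4,118.5)-q;p(l,np.hypot(*l[:2]),np.degrees(np.arctan2(l[1],l[0])))
# rim samples
th=np.radians(np.arange(0,360,60))
for a in th:
    u,v=proj(c,q+50*np.array([np.cos(a),np.sin(a),0]));print(round((u-270)*4+400),round((v-170)*4),end=" | ")
```

```text
[580.8 339.1 130. ] [-139.4    0.3  -62.3]
[578.3 338.7 125. ]Traceback (most recent call last):
  File "<stdin>", line 6, in <module>
  File "h.py", line 16, in <lambda>
    p=lambda *a:print(*[x if isinstance(x,str) else np.round(x,1) for x in a])
                                                    ~~~~~~~~^^^^^
    return _wrapfunc(a, 'round', decimals=decimals, out=out)
    return _wrapit(obj, method, *args, **kwds)
    conv = _array_converter(obj)
ValueError: setting an array element with a sequence. The requested array has an inhomogeneous shape after 1 dimensions. The detected shape was (2,) + inhomogeneous part.
```

Run:
```python
from h import *
P=[]
A=np.array([645.2,-92.5])
for n,(x,y) in (("side",(115,100)),("top",(285,125))):
    c=vision.camera(n);p(n,onz(c,*((155,116.8) if n=="side" else (328.8,161.8)),386))
    I=cv2.resize(c["color"][y:y+95,x:x+80],(480,570) if n=="side" else (320,380),interpolation=cv2.INTER_CUBIC)
    if n=="top": I=cv2.copyMakeBorder(I,0,190,0,0,cv2.BORDER_CONSTANT)
    P.append(I)
    for z,r in((206,76),(170,66)):
      for a in(115,160):
        b=np.radians(a+8.3);u,v=proj(c,[A[0]+r*np.cos(b),A[1]+r*np.sin(b),z]);k=6 if n=="side" else 4;p(n,z,a,(u-x)*k,(v-y)*k)
cv2.imwrite("pics/trap.png",np.hstack(P))
```

```text
side [644.6 -92.2 386. ]
side 206 115 511.8 399.0
side 206 160 468.3 296.0
side 170 115 497.9 448.3
side 170 160 461.4 359.9
top [645.8 -93.2 386. ]
top 206 115 41.8 261.9
top 206 160 107.0 305.1
top 170 115 47.2 262.9
top 170 160 101.8 299.1
```

View pics/trap.png

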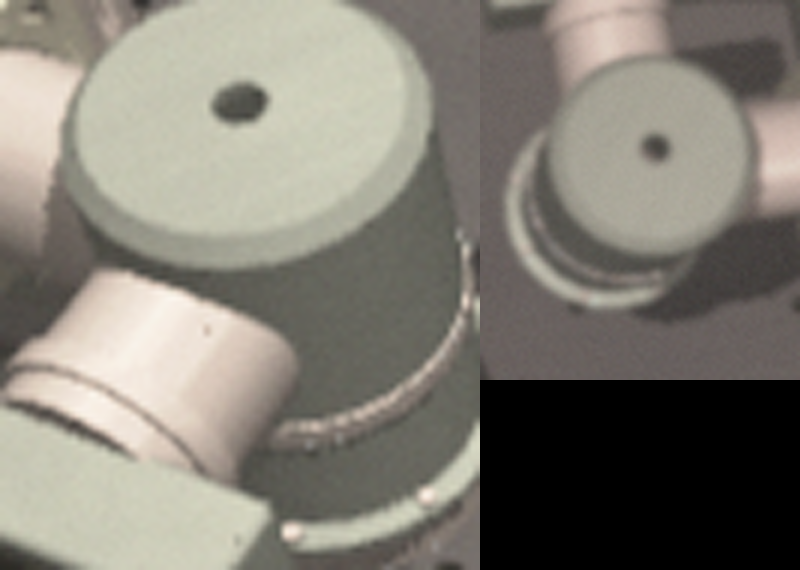

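Run:
```python
from h import *
c=vision.camera("side");I=cv2.resize(c["color"][125:200,150:230],(800,750),interpolation=cv2.INTER_CUBIC)[:600]
cv2.imwrite("pics/ribs.png",I)
```

```text
(no output)
```

View pics/ribs.png

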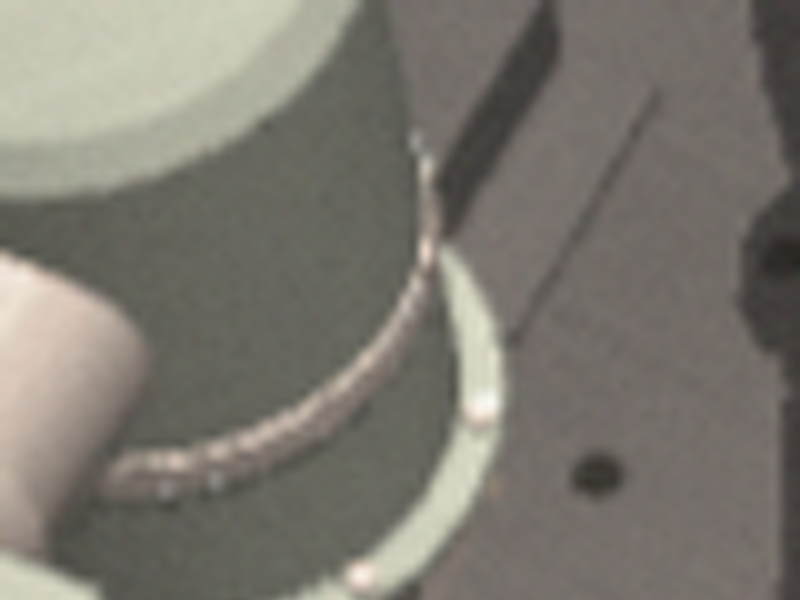

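Run:
```python
from h import *
c=vision.camera("side");A=np.array([645.2,-92.5,0])
for z in (206,212):
  for a in((198.2,165.5),(186.1,182.5),(163.7,188.7)):
    l=onz(c,*a,z)-A;p(z,l,np.hypot(*l[:2]),np.degrees(np.arctan2(l[1],l[0])))
# flange outline: outer edge samples of light ring
for a in((506,380),(500,440),(465,500),(415,560)):
    l=onz(c,150+a[0]/10,125+a[1]/10,206)-A;p("edge",l,np.hypot(*l[:2]))
t=vision.camera("top")
for n,k in(("t",t),("s",c)):
  for a in range(0,180,15): 
    pass
```

```text
206 [-41.3  57.3 206. ] 70.6 125.8
206 [ 15.   63.5 206. ] 65.3 76.7
206 [ 58.5  29.6 206. ] 65.5 26.9
212 [-38.2  60.5 212. ] 71.6 122.3
212 [ 17.6  66.7 212. ] 69.0 75.2
212 [ 60.8  33.  212. ] 69.2 28.5
edge [-50.7  57.6 206. ] 76.7
edge [-35.3  67.5 206. ] 76.1
edge [-16.3  71.2 206. ] 73.0
edge [  4.4  71.8 206. ] 71.9
```

Run:
```python
from h import *
A=np.array([645.2,-92.5])
for n,rg in(("side",range(10,172,4)),("top",range(80,232,4))):
    c=vision.camera(n);I=c["color"].astype(np.float32)
    for z in (212,):
        print(n,z)
        for a in rg:
            row=[]
            for r in (68,70,72,74,76):
                b=np.radians(a);u,v=proj(c,[A[0]+r*np.cos(b),A[1]+r*np.sin(b),z])
                k=cv2.getRectSubPix(I,(1,1),(u,v))[0,0];row.append((int(k.sum()/3),int(k[2]-k[1])))
            print(a,*row)
```

```text
side 212
10 (204, -1) (204, -1) (203, -1) (195, 1) (192, 2)
14 (193, 0) (192, 0) (190, 0) (190, 1) (182, 0)
18 (130, -1) (127, 0) (124, 0) (120, 0) (116, 0)
22 (107, 0) (105, 0) (105, 0) (102, 0) (104, 0)
26 (218, 12) (193, 16) (144, 8) (106, 2) (97, 0)
30 (192, 8) (173, 11) (155, 6) (137, 2) (120, 0)
34 (188, -1) (187, -1) (186, 0) (169, 0) (137, 0)
38 (188, 0) (188, 0) (182, 0) (163, 0) (132, 0)
42 (190, 0) (191, -1) (181, 0) (162, 0) (126, 0)
46 (186, -1) (192, -1) (189, 0) (168, 0) (132, 0)
50 (192, 0) (194, 0) (185, 0) (160, 0) (126, 0)
54 (192, 0) (196, 0) (191, 0) (164, 0) (124, 0)
58 (196, 0) (197, 0) (188, -1) (170, -1) (132, 0)
62 (195, 0) (196, 0) (187, 0) (165, 0) (130, 0)
66 (195, 0) (197, 0) (188, 0) (164, 0) (124, 1)
70 (183, 2) (185, 1) (178, 1) (157, 1) (121, 0)
74 (212, 14) (195, 16) (165, 8) (147, 2) (128, 0)
78 (207, 8) (205, 5) (190, 1) (167, 0) (130, 0)
82 (196, 0) (201, 0) (198, 0) (178, 0) (144, 0)
86 (197, 0) (199, -1) (201, -2) (183, -1) (147, 0)
90 (198, 0) (199, -1) (196, 0) (182, 0) (138, 0)
94 (200, 0) (203, 0) (198, 0) (177, 0) (135, 1)
98 (201, -1) (20
[... 2073 characters left out ...]
80, 0) (177, 0) (161, 0) (141, 1)
176 (167, 2) (169, 2) (165, 2) (150, 2) (132, 3)
180 (165, 3) (167, 3) (162, 3) (146, 4) (130, 5)
184 (165, 2) (167, 3) (161, 4) (144, 4) (127, 4)
188 (160, 2) (164, 2) (159, 1) (142, 2) (125, 3)
192 (158, 3) (164, 2) (153, 2) (137, 2) (114, 2)
196 (159, 3) (160, 3) (153, 3) (136, 2) (113, 3)
200 (154, 3) (161, 3) (155, 3) (139, 3) (116, 3)
204 (138, 4) (145, 3) (145, 3) (132, 4) (113, 3)
208 (119, 6) (127, 7) (128, 8) (121, 7) (103, 7)
212 (113, 6) (111, 6) (112, 7) (106, 7) (93, 6)
216 (108, 4) (105, 4) (99, 3) (91, 2) (82, 3)
220 (97, 2) (98, 2) (95, 2) (88, 2) (79, 2)
224 (94, 3) (95, 3) (94, 2) (90, 2) (79, 3)
228 (93, 4) (96, 4) (96, 4) (89, 3) (80, 2)
```

Run:
```python
from h import *
t=vision.camera("top");c=vision.camera("side")
for n,k,box in(("top",t,(280,40,512,200)),("side",c,(0,0,200,220))):
    x0,y0,x1,y1=box
    g=cv2.GaussianBlur(cv2.cvtColor(k["color"],cv2.COLOR_BGR2GRAY)[y0:y1,x0:x1],(0,0),1)
    L=cv2.createLineSegmentDetector().detect(g)[0][:,0]
    for l in L:
        if np.hypot(l[2]-l[0],l[3]-l[1])<30: continue
        l=l+[x0,y0,x0,y0];o=[]
        for z in(270,350,415):
            a,b=onz(k,l[0],l[1],z),onz(k,l[2],l[3],z);d=b-a;o.append((np.degrees(np.arctan2(d[1],d[0]))+45)%90-45)
        p(n,l,np.array(o))
A=np.array([645.2,-92.5,0])
for z in(170,180,190,200,206):
    l=onz(c,199.2,173.8,z)-A;p(z,np.hypot(*l[:2]),np.degrees(np.arctan2(l[1],l[0])))
I=c["color"].astype(int)
print((I[168:180,194:206,2]-I[168:180,194:206,1]));print(I[168:180,194:206].sum(2)//3)
```

```text
top [431.8 176.3 510.8 164.4] [8.7 8.7 8.7]
top [364.4 103.5 402.5  51.1] [-36.4 -36.4 -36.4]
top [403.5  52.1 432.7 173.2] [8.8 8.8 8.8]
top [280.6 102.5 311.9 101.9] [1.2 1.2 1.2]
top [331.8 104.  285.8 109.5] [7.2 7.2 7.2]
top [437.4 170.5 408.5  51.5] [8.7 8.7 8.7]
top [375.7 136.9 384.5 173.1] [10.1 10.1 10.1]
top [510.8 159.3 439.3 170.3] [8.9 8.9 8.9]
top [381.1 173.3 372.9 138.2] [9.6 9.6 9.6]
top [503.  180.1 395.8 198. ] [9.5 9.5 9.5]
top [481.1  72.1 493.9 119.8] [8.3 8.3 8.3]
top [484.2 117.3 474.7  82.1] [8.7 8.7 8.7]
top [409.6  49.7 483.1  40.6] [7.8 7.8 7.8]
top [405.6 191.5 454.4 183.5] [9.3 9.3 9.3]
side [161.9 154.4 132.8 143.9] [10.1 10.1 10.1]
side [ 83.4 176.1 149.5 204. ] [8.7 8.7 8.7]
side [101.3 116.4 126.8  88.1] [7.6 7.6 7.6]
side [ 74.7  52.2   0.8 124.5] [8.9 8.9 8.9]
side [126.1  83.5  91.5 122.8] [8.6 8.6 8.6]
side [ 89.1 120.4 116.5  90.3] [7.8 7.8 7.8]
side [1.000e-01 1.326e+02 7.890e+01 5.510e+01] [8.6 8.6 8.6]
side [134.5 207.9  98.7 193.1] [9.4 9.4 9.4]
side [139.4 143.1 172.2 139.7] [40.8 40.8 40.8]
side [ 51.5  40.6 107.3   0.7] [-0.1 -0.1 -0.1]

[... 854 characters left out ...]
5  5  6]
 [-1  3  8  7  5  6  8  5  6  7  4  8]
 [ 1  6  8  7  5  6  7  5  5  9  7  7]]
[[ 95 157 200 179 181 170 127 109 111 113 108 111]
 [110 173 204 205 209 157 118 109 109 108 109 111]
 [142 194 206 205 193 138 113 109 112 112 108 112]
 [176 203 207 207 168 120 110 113 112 109 109 109]
 [196 205 205 206 141 120 106 109 110 111 111 110]
 [201 206 204 188 133 127 115 110 111 110 109 110]
 [203 205 205 151 121 121 111 109 109 110 109 107]
 [203 203 185 124 111 114 112 110 111 111 109 110]
 [202 193 144 111 111 113 112 110 110 112 109 109]
 [192 157 116 109 109 112 109 112 113 111 113 109]
 [164 117 112 109 108 114 112 111 113 113 109 110]
 [127 111 112 110 112 113 109 111 112 110 112 111]]
```

```bash
python3 -m pendant '[[0.1,0.0253,-0.0242,0,0,0,0],[0.1,0.0253,-0.0242,0,0,0,0],[0.1,0.0253,-0.0242,0,0,0,0],[0.1,0.0253,-0.0242,0,0,0,0],[0.1,0,0,0,0,0,4],[0.1,0,0,0,0,0,8],[0.1,0,0,0,0,0,8],[0.1,0,0,0,0,0,8]]'
python3 -m pendant '[[0.1,0,0,0,0,0,8],[0.1,0,0,0,0,0,8],[0.1,0,0,0,0,0,8],[0.1,0,0,0,0,0,8],[0.1,0,0,0,0,0,8],[0.1,0,0,0,0,0,8],[0.1,0,0,0,0,0,8],[0.1,0,0,0,0,0,8]]'
python3 -m pendant '[[0.1,0,0,0,0,0,6.5],[0.1,0,0,0,0,0,4],[0.1,0,0,0,0,0,0]]'
python3 - <<'E'
from h import *
S=readout.state();T=S["tcp_pos"];X=R.from_quat(S["tool_rot"]).as_matrix();p(T,np.degrees(np.arctan2(X[1,0],X[0,0])),S["wrist_force"],S["torque"],S["gripper_width"],X.T@(np.array([567.8,23.4,T[2]])-T))
E
```

```text
time: 13.6
tcp_pos: [485.3, 98.5, 69.4]
tool_rot: [-0.156, 0.988, -0.0, 0.0]
wrist_force: [0.3, -0.4, -3.0]
gripper_width: 18.4
time: 14.6
tcp_pos: [485.4, 98.8, 69.4]
tool_rot: [0.392, 0.92, 0.0, 0.0]
wrist_force: [0.3, -0.8, -2.6]
gripper_width: 18.6
time: 14.98
tcp_pos: [485.4, 98.8, 69.4]
tool_rot: [0.472, 0.882, 0.0, 0.0]
wrist_force: [-0.3, 0.2, -2.1]
gripper_width: 18.3
[485.4  98.8  69.4] 123.7 [-0.3  0.2 -2.1] [ 0.3  0.2 -0. ] 18.3 [-108.4   26.7    0. ]
```

Run:
```python
from h import *
S=readout.state();T=S["tcp_pos"];X=R.from_quat(S["tool_rot"]).as_matrix()
q=T+X@np.array([-139.5,0,0]);q[2]=T[2]-19.5+80;p(q)
c=vision.camera("side");u,v=proj(c,q);x,y=int(u)-45,int(v)-40;print(x,y)
I=cv2.resize(c["color"][y:y+75,x:x+100],(800,600),interpolation=cv2.INTER_CUBIC)
for a in np.radians(range(0,360,30)):
    u,v=proj(c,q+50*np.array([np.cos(a),np.sin(a),0]));cv2.circle(I,(int((u-x+.5)*8),int((v-y+.5)*8)),2,(0,0,255),-1)
u,v=proj(c,q);cv2.circle(I,(int((u-x+.5)*8),int((v-y+.5)*8)),2,(0,255,0),-1)
cv2.imwrite("pics/chk.png",I)
```

```text
[562.9 -17.3 129.9]
171 134
```

View pics/chk.png

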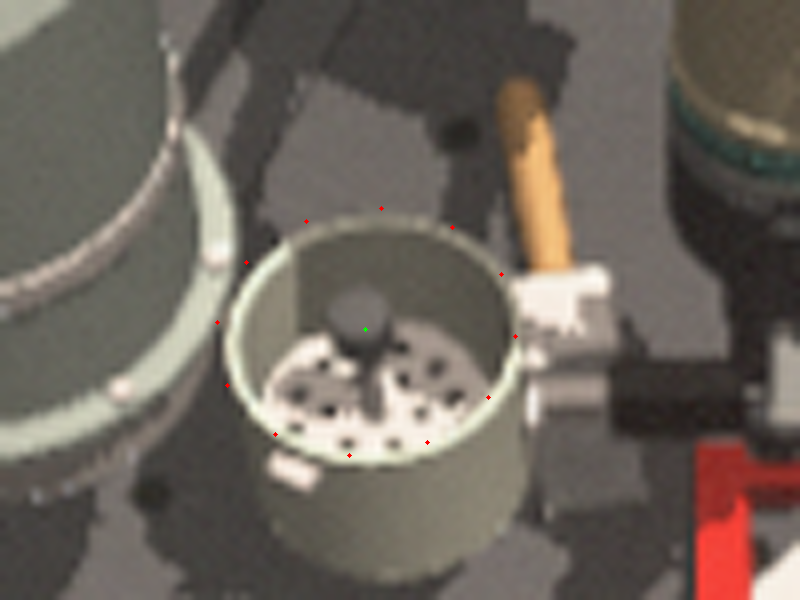

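Run:
```python
from h import *
S=readout.state();T=S["tcp_pos"];X=R.from_quat(S["tool_rot"]).as_matrix()
q=T+X@np.array([-139.5,0,0])
c=vision.camera("side")
for z in(126,128,130): l=onz(c,171+374/8-.5,134+340.5/8-.5,z);p(l,X.T@(l-T))
l=onz(c,171+374/8-.5,134+340.5/8-.5,130); 
# rim ellipse by mask: bright rim pixels
x,y=171,134;I=c["color"][y:y+75,x:x+100]
# collar lower outer edge (z=170,r=66) predicted in same crop vs observed; flange outer z206
A=np.array([645.2,-92.7])
for r,z in((66,170),(76,206),(76,212)):
    print(r,z,[tuple(int((w-o+.5)*8) for w,o in zip(proj(c,[A[0]+r*np.cos(a),A[1]+r*np.sin(a),z]),(x,y))) for a in np.radians([40,60,80,100,120,140,160])])
```

```text
[563.1 -14.1 126. ] [-137.     1.9  -56.6]
[564.1 -13.2 128. ] [-136.8    3.2  -58.6]
[565.1 -12.3 130. ] [-136.6    4.6  -60.6]
66 170 [(15, 504), (88, 486), (151, 449), (196, 397), (218, 339), (215, 280), (188, 229)]
76 206 [(-4, 470), (82, 449), (157, 404), (210, 344), (236, 275), (232, 206), (200, 147)]
76 212 [(-8, 459), (79, 438), (154, 393), (208, 332), (234, 263), (230, 195), (198, 135)]
```

```bash
cat >> h.py <<'E'
def rim(c,q,r=48,rg=8):
    # brightest ridge near predicted rim circle, least-squares shift of centre at z=q[2]
    from scipy.optimize import least_squares
    I=cv2.GaussianBlur(c["color"],(0,0),.6).min(2).astype(np.float32);pts=[]
    for a in np.radians(range(0,360,5)):
        rr=np.arange(r-rg,r+rg+.1,.5);uv=[proj(c,[q[0]+k*np.cos(a),q[1]+k*np.sin(a),q[2]]) for k in rr]
        s=np.array([cv2.getRectSubPix(I,(1,1),tuple(map(float,w)))[0,0] for w in uv]);i=s.argmax()
        if 0<i<len(rr)-1 and s[i]>130: pts.append((q[0]+rr[i]*np.cos(a),q[1]+rr[i]*np.sin(a)))
    pts=np.array(pts);f=least_squares(lambda x:np.hypot(pts[:,0]-x[0],pts[:,1]-x[1])-x[2],[q[0],q[1],r],loss="soft_l1")
    return f.x,np.sqrt(np.mean(f.fun**2)),len(pts)
E
python3 - <<'E'
from h import *
S=readout.state();T=S["tcp_pos"];X=R.from_quat(S["tool_rot"]).as_matrix()
for n in("side","top"):
    c=vision.camera(n)
    for z in(126,130):
        f=rim(c,[564.5,-14,z]);l=np.array([*f[0][:2],z]);p(n,z,*f,X.T@(l-T))
c=vision.camera("side")
for z in(46,48,50):
    for C in((562.9,-17.3),(564.5,-13.5)):
        w=np.array([proj(c,[C[0]+50*np.cos(a),C[1]+50*np.sin(a),z]) for a in np.radians(range(0,360,5))]);i=w[:,1].argmax();print(z,C,(w[i]-[171,134]+.5)*8,((w[:,0].min()-170.5)*8,(w[:,0].max()-170.5)*8))
E
```

```text
side 126 [559.9 -15.   47.6] 1.7 41 [-135.9   -1.2  -56.6]
side 130 [560.5 -13.2  47.8] 1.9 41 [-134.7    0.3  -60.6]
top 126 [563.7 -12.1  47.3] 1.7 33 [-135.7    3.6  -56.6]
top 130 [564.  -12.   46.8] 1.4 30 [-135.7    3.9  -60.6]
46 (562.9, -17.3) [382.20256094 584.51979779] (np.float64(243.90364641180167), np.float64(525.1244462956006))
46 (564.5, -13.5) [388.36149363 593.07353473] (np.float64(249.70526302374356), np.float64(531.3671160759891))
48 (562.9, -17.3) [381.76650683 581.64261509] (np.float64(243.27635364530715), np.float64(524.906118761372))
48 (564.5, -13.5) [387.93390899 590.20443745] (np.float64(249.08542567997802), np.float64(531.1575287139237))
50 (562.9, -17.3) [381.32915365 578.75686084] (np.float64(242.64723425334455), np.float64(524.6871558087596))
50 (564.5, -13.5) [387.50504846 587.32677883] (np.float64(248.46378056025878), np.float64(530.9473304047212))
```

```bash
python3 -m pendant '[[0.1,-0.02,0.0046,0,0,0,0],[0.1,-0.026,0.0059,0,0,0,0],[0.1,-0.026,0.0059,0,0,0,0],[0.1,-0.026,0.0059,0,0,0,0],[0.1,-0.0133,0.003,0,0,0,0],[0.1,0,0,-0.015,0,0,0],[0.1,0,0,-0.015,0,0,0],[0.1,0,0,0,0,0,0]]'
python3 - <<'E'
from h import *
S=readout.state();T=S["tcp_pos"];X=R.from_quat(S["tool_rot"]).as_matrix();p(T,np.degrees(np.arctan2(X[1,0],X[0,0])),S["wrist_force"],S["torque"])
c=vision.camera("side")
x,y=145,125
cv2.imwrite("pics/under.png",cv2.resize(c["color"][y:y+75,x:x+100],(800,600),interpolation=cv2.INTER_CUBIC))
E
```

```text
time: 16.23
tcp_pos: [568.9, 20.5, 101.5]
tool_rot: [0.471, 0.882, 0.001, 0.002]
wrist_force: [-0.4, 0.1, -2.4]
gripper_width: 18.5
[568.9  20.5 101.5] 123.7 [-0.4  0.1 -2.4] [0.2 0.2 0.1]
```

View pics/under.png

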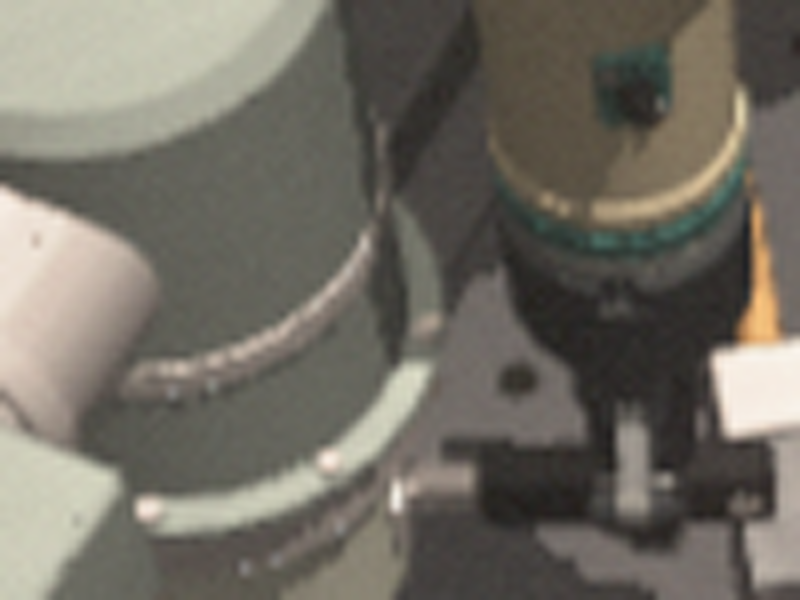

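```bash
cat > s.py <<'E'
from h import *
S=readout.state();T=S["tcp_pos"];X=R.from_quat(S["tool_rot"]).as_matrix();p(T,np.degrees(np.arctan2(X[1,0],X[0,0])),"F tool",X.T@S["wrist_force"],"M tool",np.round(X.T@S["torque"],2),S["gripper_width"],S["time"])
E
python3 s.py; python3 -m pendant '[[0.1,0,0,-0.006,0,0,0],[0.1,0,0,-0.004,0,0,0],[0.1,0,0,-0.003,0,0,0],[0.1,0,0,0,0,0,0]]';python3 s.py
```

```text
[568.2  20.6 100.7] 123.7 F tool [-0.4 -0.6  4. ] M tool [ 0.   0.3 -0. ] 18.3 16.3
time: 16.77
tcp_pos: [568.2, 20.0, 112.5]
tool_rot: [0.472, 0.882, 0.0, 0.0]
wrist_force: [0.6, 0.0, -2.9]
gripper_width: 18.6
[568.2  20.  112.5] 123.7 F tool [-0.3  0.5  2.9] M tool [ 0.   0.3 -0. ] 18.6 16.8
```

```bash
python3 -m pendant '[[0.1,0,0,-0.003,0,0,0],[0.1,0,0,-0.002,0,0,0],[0.1,0,0,0,0,0,0]]';python3 s.py; python3 -m pendant '[[0.1,0,0,-0.002,0,0,0],[0.1,0,0,-0.002,0,0,0],[0.1,0,0,0,0,0,0]]';python3 s.py
```

```text
time: 17.15
tcp_pos: [568.2, 20.0, 117.5]
tool_rot: [0.472, 0.882, 0.0, 0.0]
wrist_force: [-0.7, -0.1, -2.8]
gripper_width: 18.5
[568.2  20.  117.5] 123.7 F tool [ 0.3 -0.6  2.8] M tool [ 0.   0.3 -0. ] 18.5 17.2
time: 17.52
tcp_pos: [568.2, 20.0, 121.5]
tool_rot: [0.472, 0.882, 0.0, 0.0]
wrist_force: [0.7, -0.8, -2.1]
gripper_width: 18.4
[568.2  20.  121.5] 123.7 F tool [-1.   0.2  2.1] M tool [0.  0.3 0. ] 18.4 17.5
```

```bash
python3 -m pendant '[[0.1,0,0,-0.003,0,0,0],[0.1,0,0,-0.002,0,0,0],[0.1,0,0,0,0,0,0]]';python3 s.py; python3 -m pendant '[[0.1,0,0,-0.003,0,0,0],[0.1,0,0,-0.002,0,0,0],[0.1,0,0,0,0,0,0]]';python3 s.py
```

```text
time: 17.9
tcp_pos: [568.2, 20.0, 126.6]
tool_rot: [0.472, 0.882, 0.0, 0.0]
wrist_force: [-0.7, -0.1, -2.4]
gripper_width: 18.5
[568.2  20.  126.6] 123.7 F tool [ 0.3 -0.6  2.4] M tool [-0.   0.3  0. ] 18.5 17.9
time: 18.27
tcp_pos: [567.8, 20.1, 131.3]
tool_rot: [0.472, 0.882, -0.0, -0.0]
wrist_force: [-0.3, -0.2, -4.3]
gripper_width: 18.5
[567.8  20.1 131.3] 123.7 F tool [-0.  -0.3  4.3] M tool [ 0.   0.4 -0. ] 18.5 18.3
```

```bash
python3 -m pendant '[[0.1,0,0,-0.002,0,0,0],[0.1,0,0,-0.0025,0,0,0],[0.1,0,0,0,0,0,0]]';python3 s.py
```

```text
time: 18.65
tcp_pos: [567.9, 20.1, 135.9]
tool_rot: [0.472, 0.882, -0.0, -0.0]
wrist_force: [-0.1, 0.1, -4.5]
gripper_width: 18.3
[567.9  20.1 135.9] 123.7 F tool [ 0.2 -0.   4.5] M tool [0.1 0.5 0. ] 18.3 18.6
```

```bash
python3 -m pendant '[[0.1,-0.0005,-0.0119,0,0,0,-5],[0.1,-0.0005,-0.0119,0,0,0,-5],[0.1,0,0,0,0,0,0]]';python3 s.py;  python3 -m pendant '[[0.1,-0.0005,-0.0119,0,0,0,-5],[0.1,-0.0005,-0.0119,0,0,0,-5],[0.1,0,0,0,0,0,0]]';python3 s.py
```

```text
time: 19.02
tcp_pos: [548.8, 4.8, 135.8]
tool_rot: [0.394, 0.919, -0.0, -0.0]
wrist_force: [-1.0, -0.6, -4.1]
gripper_width: 18.5
[548.8   4.8 135.8] 133.6 F tool [ 0.2 -1.2  4.1] M tool [0.1 0.4 0. ] 18.5 19.0
time: 19.4
tcp_pos: [533.6, -12.9, 135.8]
tool_rot: [0.313, 0.95, -0.0, -0.0]
wrist_force: [-0.5, 0.2, -4.5]
gripper_width: 18.5
[533.6 -12.9 135.8] 143.5 F tool [ 0.5 -0.2  4.5] M tool [0.1 0.5 0.1] 18.5 19.4
```

```bash
python3 -m pendant '[[0.1,-0.0005,-0.0119,0,0,0,-5],[0.1,-0.0005,-0.0119,0,0,0,-5],[0.1,-0.0005,-0.0119,0,0,0,-5],[0.1,-0.0005,-0.0119,0,0,0,-5],[0.1,0,0,0,0,0,0]]';python3 s.py;  python3 -m pendant '[[0.1,-0.0002,-0.006,0,0,0,-2.5],[0.1,-0.0002,-0.006,0,0,0,-2.5],[0.1,0,0,0,0,0,0]]';python3 s.py
```

```text
time: 20.02
tcp_pos: [512.8, -55.4, 135.8]
tool_rot: [0.144, 0.99, -0.0, 0.0]
wrist_force: [-0.6, -0.8, -4.3]
gripper_width: 18.5
[512.8 -55.4 135.8] 163.5 F tool [ 0.3 -1.   4.3] M tool [0.2 0.4 0.1] 18.5 20.0
time: 20.4
tcp_pos: [510.6, -66.7, 135.9]
tool_rot: [0.1, 0.995, -0.0, 0.0]
wrist_force: [1.1, -0.0, -4.3]
gripper_width: 18.5
[510.6 -66.7 135.9] 168.5 F tool [-1.1  0.2  4.3] M tool [-0.   0.3  0. ] 18.5 20.4
```

```bash
python3 -m pendant '[[0.1,0,0,0.003,0,0,0],[0.1,0,0,0.002,0,0,0],[0.1,0,0,0,0,0,0]]';python3 s.py;  python3 -m pendant '[[0.1,0,0,0.001,0,0,0],[0.1,0,0,0.001,0,0,0],[0.1,0,0,0,0,0,0]]';python3 s.py
```

```text
time: 20.78
tcp_pos: [510.5, -66.8, 130.9]
tool_rot: [0.099, 0.995, -0.0, 0.001]
wrist_force: [1.1, -0.6, -2.7]
gripper_width: 18.2
[510.5 -66.8 130.9] 168.7 F tool [-1.2 -0.4  2.7] M tool [0.1 0.1 0. ] 18.2 20.8
time: 21.15
tcp_pos: [510.6, -66.9, 129.7]
tool_rot: [0.099, 0.995, -0.0, 0.001]
wrist_force: [0.6, 1.1, 3.6]
gripper_width: 18.4
[510.6 -66.9 129.7] 168.7 F tool [-0.4  1.2 -3.6] M tool [-0.1 -0.1  0. ] 18.4 21.2
```

```bash
python3 -m pendant '[[0.25,0,0,0,0,0,0],[0.4,0,0,0,0,0,0],[0.6,0,0,0,0,0,0],[0.6,0,0,0,0,0,0],[0.6,0,0,0,0,0,0]]' 20;python3 s.py
python3 - <<'E'
from h import *
P=[]
for n,(x,y) in (("side",(140,120)),("top",(270,140))):
    c=vision.camera(n);P.append(cv2.resize(c["color"][y:y+120,x:x+80],(400,600),interpolation=cv2.INTER_CUBIC))
cv2.imwrite("pics/locked.png",np.hstack(P))
E
```

```text
time: 21.78
tcp_pos: [509.8, -66.8, 128.7]
tool_rot: [0.099, 0.995, -0.0, -0.0]
wrist_force: [0.0, 0.2, -0.3]
gripper_width: 51.2
[509.8 -66.8 128.7] 168.7 F tool [0.  0.2 0.3] M tool [-0. -0. -0.] 51.2 21.8
```

View pics/locked.png

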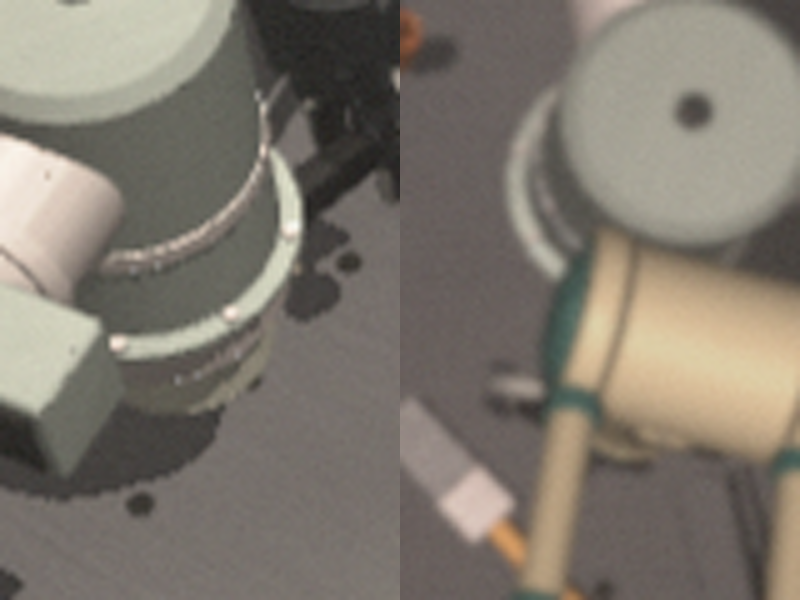

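```bash
python3 -m pendant '[[0.6,0,0,-0.02,0,0,0],[0.6,0,0,-0.04,0,0,0],[0.6,0.03,0,-0.05,0,0,0],[0.6,0.03,0,-0.05,0,0,0],[0.6,0.03,0,-0.05,0,0,-10],[0.6,0,0,-0.03,0,0,-10],[0.6,0,0,0,0,0,0]]' ;python3 s.py
python3 - <<'E'
from h import *
t=vision.camera("top");s=vision.camera("side")
def w(g):return np.array([573.5-.9885*g,-245.3-.1513*g,328])
for n,c in(("top",t),("side",s)):
    I=cv2.GaussianBlur(c["color"],(0,0),.5).max(2)
    print(n,proj(c,w(0)),proj(c,w(30)),"dark along slide g=-20..60:",[int(cv2.getRectSubPix(I,(1,1),tuple(map(float,proj(c,w(g)))))[0,0]) for g in range(-40,64,4)])
E
```

```text
time: 22.75
tcp_pos: [422.4, -49.4, 371.4]
tool_rot: [-0.075, 0.997, -0.001, 0.003]
wrist_force: [-0.4, 0.1, -0.7]
gripper_width: 51.5
[422.4 -49.4 371.4] -171.3 F tool [0.4 0.2 0.7] M tool [-0. -0. -0.] 51.5 22.8
top (np.float64(382.46417515584835), np.float64(193.85940931878486)) (np.float64(384.8404656701688), np.float64(204.95432925383682)) dark along slide g=-20..60: [160, 132, 117, 118, 117, 117, 117, 117, 124, 139, 143, 127, 94, 61, 54, 55, 52, 53, 59, 64, 67, 77, 95, 101, 101, 101]
side (np.float64(130.87891532099565), np.float64(88.74468603460225)) (np.float64(137.72867893091717), np.float64(80.78005697354068)) dark along slide g=-20..60: [107, 127, 107, 97, 106, 120, 125, 127, 131, 157, 169, 171, 124, 74, 64, 63, 62, 82, 107, 113, 115, 114, 113, 112, 113, 114]
```

Run:
```python
from h import *
S=readout.state();T=S["tcp_pos"];X=R.from_quat(S["tool_rot"]).as_matrix()
for n in("top","side"):
    c=vision.camera(n);I=cv2.GaussianBlur(c["color"],(0,0),.5).max(2);r=range(-20,21,2)
    print(n,[int(cv2.getRectSubPix(I,(1,1),tuple(map(float,proj(c,np.array([552.7,-248.5,328])+k*np.array([-.1513,.9885,0])))))[0,0]) for k in r])
p(T,X.T@(np.array([552.7,-248.5,371])-T))
```

```text
top [95, 91, 84, 76, 70, 65, 60, 57, 55, 53, 54, 54, 53, 49, 45, 45, 45, 43, 41, 47, 56]
side [112, 111, 111, 112, 112, 110, 100, 81, 66, 60, 61, 63, 61, 54, 50, 51, 59, 81, 103, 111, 112]
[421.3 -49.1 368.1] [-100.1 -216.8   -3. ]
```

```bash
python3 -m pendant '[[0.6,-0.02,-0.0434,0,0,0,0],[0.6,-0.02,-0.0434,0,0,0,0],[0.6,-0.02,-0.0434,0,0,0,0],[0.6,-0.02,-0.0434,0,0,0,0],[0.6,-0.02,-0.0434,0,0,0,0],[0.6,0,0,0,0,0,0],[0.6,0,0,0.03,0,0,0],[0.6,0,0,0.02,0,0,0]]'; python3 s.py;  python3 -m pendant '[[0.6,0,0,0.02,0,0,0],[0.6,0,0,0,0,0,0]]'; python3 s.py
```

```text
time: 23.95
tcp_pos: [552.3, -247.5, 316.2]
tool_rot: [-0.076, 0.997, 0.001, -0.002]
wrist_force: [-0.3, -0.2, -0.7]
gripper_width: 51.1
[ 552.3 -247.5  316.2] -171.3 F tool [ 0.4 -0.2  0.7] M tool [ 0.  0. -0.] 51.1 24.0
time: 24.2
tcp_pos: [551.7, -247.1, 296.2]
tool_rot: [-0.076, 0.997, 0.002, -0.003]
wrist_force: [1.0, 0.6, -0.1]
gripper_width: 51.5
[ 551.7 -247.1  296.2] -171.3 F tool [-1.1  0.5  0.1] M tool [0.  0.  0.1] 51.5 24.2
```

```bash
python3 -m pendant '[[0,0,0,0,0,0,0],[0,0,0,0,0,0,0],[0,0,0,0,0,0,0],[0,0,0,0,0,0,0]]' 40; python3 s.py;  python3 -m pendant '[[0,0.01,0,0,0,0,0],[0,0.015,0,0,0,0,0],[0,0.015,0,0,0,0,0],[0,0.01,0,0,0,0,0],[0,0,0,0,0,0,0]]'; python3 s.py
```

```text
time: 24.7
tcp_pos: [553.4, -247.3, 299.9]
tool_rot: [-0.076, 0.997, 0.001, 0.001]
wrist_force: [-1.1, 4.9, 4.9]
gripper_width: 13.1
[ 553.4 -247.3  299.9] -171.3 F tool [ 0.4  5.  -4.9] M tool [-0.8  0.1  0. ] 13.1 24.7
time: 25.32
tcp_pos: [503.2, -255.0, 299.9]
tool_rot: [-0.076, 0.997, 0.001, 0.0]
wrist_force: [-2.1, 4.9, 5.1]
gripper_width: 13.2
[ 503.2 -255.   299.9] -171.3 F tool [ 1.4  5.1 -5.1] M tool [-0.8  0.2  0. ] 13.2 25.3
```

```bash
python3 -m pendant '[[0,0.006,0,0,0,0,0],[0,0.004,0,0,0,0,0],[0,0,0,0,0,0,0]]'; python3 s.py;  python3 -m pendant '[[0,0.003,0,0,0,0,0],[0,0.003,0,0,0,0,0],[0,0,0,0,0,0,0]]'; python3 s.py
```

```text
time: 25.7
tcp_pos: [494.4, -256.4, 299.9]
tool_rot: [-0.076, 0.997, 0.001, 0.001]
wrist_force: [0.8, 6.4, 4.7]
gripper_width: 13.7
[ 494.4 -256.4  299.9] -171.3 F tool [-1.8  6.2 -4.7] M tool [-0.8 -0.1 -0. ] 13.7 25.7
time: 26.08
tcp_pos: [488.7, -257.2, 299.9]
tool_rot: [-0.076, 0.997, 0.001, 0.001]
wrist_force: [1.6, 6.3, 4.0]
gripper_width: 13.0
[ 488.7 -257.2  299.9] -171.3 F tool [-2.6  6.  -3.9] M tool [-0.8 -0.2 -0. ] 13.0 26.1
```

```bash
python3 -m pendant '[[0,0.003,0,0,0,0,0],[0,0.003,0,0,0,0,0],[0,0,0,0,0,0,0]]'; python3 s.py
```

```text
time: 26.45
tcp_pos: [486.5, -257.6, 299.9]
tool_rot: [-0.076, 0.997, 0.001, 0.005]
wrist_force: [10.1, 7.1, 1.1]
gripper_width: 13.3
[ 486.5 -257.6  299.9] -171.3 F tool [-11.    5.5  -1. ] M tool [-0.8 -1.3  0. ] 13.3 26.4
```

```bash
python3 -m pendant '[[0.6,0,0,0,0,0,0],[0.6,0,0,0,0,0,0],[0.6,0,0,0,0,0,0],[0.6,0,0,-0.03,0,0,0],[0.6,0,0,-0.04,0,0,0],[0.6,0.04,0,-0.01,0,0,0],[0.6,0.04,0,0,0,0,0],[0.6,0,0,0,0,0,0]]' 20; python3 s.py
python3 - <<'E'
from h import *
# gate check along slide at z=328
for n in("top","side"):
    c=vision.camera(n);I=cv2.GaussianBlur(c["color"],(0,0),.5).max(2)
    print(n,[(g,int(cv2.getRectSubPix(I,(1,1),tuple(map(float,proj(c,[573.5-.9885*g,-245.3-.1513*g,328]))))[0,0])) for g in range(52,120,4)])
# pot handle check: dark along/across handle direction, z=160 (top of grip 109+51), and other objects vs start
c=vision.camera("side");t=vision.camera("top")
for n,k in(("top",t),("side",c)):
    I=cv2.GaussianBlur(k["color"],(0,0),.5).max(2)
    print(n,"handle across",[(d,int(cv2.getRectSubPix(I,(1,1),tuple(map(float,proj(k,[645.2+130*np.cos(np.radians(168.7+d)),-92.7+130*np.sin(np.radians(168.7+d)),160]))))[0,0])) for d in range(-12,13,2)])
E
```

```text
time: 27.45
tcp_pos: [400.8, -271.9, 379.6]
tool_rot: [-0.074, 0.997, -0.001, -0.0]
wrist_force: [0.4, 0.3, 0.1]
gripper_width: 51.2
[ 400.8 -271.9  379.6] -171.5 F tool [-0.5  0.2 -0.1] M tool [-0. -0. -0.] 51.2 27.4
top [(52, 123), (56, 125), (60, 131), (64, 145), (68, 157), (72, 145), (76, 103), (80, 62), (84, 51), (88, 50), (92, 53), (96, 71), (100, 93), (104, 102), (108, 104), (112, 103), (116, 105)]
side [(52, 136), (56, 142), (60, 125), (64, 119), (68, 152), (72, 169), (76, 142), (80, 85), (84, 60), (88, 57), (92, 56), (96, 70), (100, 79), (104, 58), (108, 54), (112, 72), (116, 84)]
top handle across [(-12, 108), (-10, 108), (-8, 104), (-6, 94), (-4, 72), (-2, 64), (0, 64), (2, 62), (4, 76), (6, 98), (8, 104), (10, 94), (12, 78)]
side handle across [(-12, 109), (-10, 87), (-8, 50), (-6, 45), (-4, 47), (-2, 60), (0, 68), (2, 67), (4, 75), (6, 110), (8, 119), (10, 120), (12, 119)]
```

```bash
python3 -c "
from h import *
print(job.job_done())"
```

```text
the job is handed in; nothing more can be done
None
```

I did the whole job and handed it in at about 27.5 s of the 70 s allowed; the hand-in reports no verdict. The baffle stands in the pot, the pot hangs locked in the collar and let go, and the blast gate is open to its end stop.

**Last checks**
- **Baffle:** the camera showed it standing upright in the pot before I lifted the pot. After locking I could not see inside, so that part is not re-checked.
- **Pot lock:** I inferred the lock from forces and heights, because the rim height could not be seen directly. While lowering, the pot took its weight with its underside at about 109.5–110 mm. That is below the ledge height of 112 mm and close to the notch height of 109 mm. When I let go there was no sag visible. The handle lies within about 1° of the lock direction in the top view, and the side view fits that.
- **Gate:** pulling it the last few millimetres met a clear stop, with force rising to about 11 N. Both cameras show the tab moved about 68 mm, from about 20 mm open to about 85–88 mm.
- **Robot:** it was clear of everything at hand-in, with wrist force near zero.
- **Bystanders:** I did not re-measure them. No contact was felt, and the paths kept clear of them.

**Disagreement:** before insertion, the cameras and the arm's own position differed by up to about 5 mm on where the held pot was. I used a value in between, and the pot went in with no side force above about 1 N.

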